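Giraffe portrait: close the backdrop, hold the toy up to the camera

ROBOT

A 7-joint arm with a two-finger parallel gripper is mounted at the origin on the work surface. World frame = base frame: x ahead of the robot, y to its left, z up, the work surface at z = 0. Lengths are in m, angles in rad, forces in N, time in s.
With the tool pointing down it reaches from about 0.425 to 0.875 m from the base axis. Payload 4.7 kg.
Tool frame: the origin (TCP) lies midway between the tips of the shut fingers; the grasp point (between the pads) lies 19 mm behind it; z points along the fingers, y is the direction in which the jaws open and shut (so a half turn about z gives the same grasp; the last joint's range is limited). The gripper opens to 87 mm and grips with 3 to 60 N. Pads are 19 mm wide; open, the fingers measure 117 mm over their backs; the gripper's body (75 mm by 190 mm) begins 51 mm behind the grasp point.
Start: joints at [-1.176, 0.321, -0.07, 1.45, 0.023, 1.371, -0.057], TCP at [0.242, 0.603, 0.223] pointing down, gripper open.
Joint ranges: [-2.86, 2.86], [-0.3, 2.09], [-1.38, 1.24], [0.06, 2.45], [-1.56, 4.7], [0.09, 2.05], [-2.69, 2.69]. Speed limits (rad/s): [2.57, 2.57, 3.14, 3.14, 3.14, 3.14, 3.14].

INTERFACE

Orientations are given as a rotation vector (axis times angle).
In Python, from bench import get_state, eyes, job gives the robot as it stands. The module is installed in compiled form; this text tells all that it offers.
- The arm moves only by the shell command python3 -m jog 'ROWS' [FORCE]. ROWS is JSON, a list that holds one entry, the list of rows, each a list of 5 numbers: the opening, from 0 (shut) to 1 (fully open), then the shift along the tool's x, y, z in units of 40 mm (1.0 is 40 mm), then the turn about the tool's z in units of 5 degrees (1.0 is 5 degrees). In form: [[[jaw, dx, dy, dz, turn], ...]]. A call has 1 to 10 rows; each row shifts and turns the commanded pose from where the row before left it, along the tool's axes as they then stand; what a row does not reach is not made up. A row lasts 1/8 s, in which the tool goes at most 62.5 mm and 10.7 degrees, less where a joint would pass 70% of its speed; a pose out of reach is approached as far as the arm can. A call is refused whole if a number of a shift passes 1 or a number of a turn 1, either way. A call with a gripper value outside its range is refused whole. The fingers move at their own pace and stop on an object; FORCE is the grip in N (left out, the last holds). Time passes only in rows, so rows that do not move let the fingers close. It gives the time, the measured TCP pose, the force and the opening at its end, in the units of the state.
- get_state(): the state, without advancing time (a new reading comes with each control period).
- eyes.get_image(name): name is "scene" or "top"; returns (picture, depth): 400x640x3 uint8, red, green, blue; 400x640 float32, m along the optical axis (not along the pixel's ray), 0 where there is no reading.
- eyes.camera_params(name): a dict with "camera_matrix" (3x3 intrinsics, pixels), "pose" (4x4, takes a point from camera to world coordinates). Camera axes: x right, y down, z forward; pixel columns grow to the right and rows downward; lengths in m; the calibration is good to about 2 mm. A picture is of the moment at which its call begins. camera_params takes no time and is no camera call.
- job.close_job(): hands the job in, once; it reports no verdict.
The state is a dict: "time": time; "joint_positions": joint angles; "qd": joint speeds; "joint_torque": joint torques, N m; "position": TCP position; "tool_rot": TCP orientation; "ft_force": force on the tool from outside, world axes, zero at the start; "torque": the same for the moment, N m; "grip_width": opening from 0.0 (shut) to 1.0 (fully open).
Only numpy, scipy, OpenCV 4.12 (cv2) and the standard library are available. Lean on these libraries where they do the work, as an engineer would, in place of code of your own. Each camera call takes 0.05 s, during which the arm holds its last target. There are 200 camera calls.

TASK

Set up a photo of the wooden giraffe: first move the loose yellow backdrop board up against the fixed green one, so that their edges touch with no gap and their faces are flush, and let go of it. Then take the giraffe off the turntable and hold it in the air straight in front of the camera, 17 cm from the lens and with the middle of its height level with the lens, upright and side-on to the camera with its nose towards the yellow side. Finish still holding it there, motionless, and leave everything else on the table where it stands.

Things in the scene. Friction and masses are not known exactly. Their poses are not given: they have to be found in the camera images.
- green_edge (a point): fixed upright green board, 14 mm thick (x), 120 wide (y), 200 high, on a foot 70 x 90 x 12 mm. Point on its painted face at the vertical edge where the yellow board must meet it, 100 mm up. x: out of the painted face to the camera, y: along the board from this edge into the green board, z: up
- yellow_edge (a point): loose yellow board, same size and foot as the green one, 0.35 kg: point on its painted face at the vertical edge that must meet the green board, 100 mm up. x: out of the painted face, y: along the board towards the green board, z: up. Closed up, this point and green_edge coincide and their axes agree
- yellow_mid (a point): centre of the yellow board, half-way up its 200 mm height and mid-thickness; same axes as yellow_edge. The board's 14 mm thickness can be gripped from above at its top edge; nothing stands on it. It stands on the table and slides
- lens (a point): fixed compact black camera on a small tripod facing the painted faces: centre of the lens front (54 mm across), 150 mm above the table, 260 mm from the boards' faces, straight opposite the green edge. x: along the lens axis into the camera (the giraffe belongs at x = -0.17 m), y: sideways to the green board's side (-y: yellow side), z: up
- giraffe_mid (a point): wooden giraffe, 120 mm high, 0.09 kg, loose on the turntable: centre, 60 mm above its feet. x: to its nose, y: to its left, z: up. Body 62 mm long, 30 thick (y), up to 7 mm above this point; neck x 5 to 29 mm, head x 5 to 47 mm, 28 to 50 mm above this point, both 22 thick (y). Grip from above across head and upper neck, at x = 18 mm, 35 mm above this point
- giraffe_nose (a point): tip of the giraffe's nose, 47 mm ahead of giraffe_mid and 39 mm above it
- giraffe: the same giraffe toy; origin between its feet, axes as for giraffe_mid
- board_loose: the same yellow board; origin at the centre of its underside, axes as for yellow_edge
- camera: the same camera; origin on the table right below the front of the lens, axes as for lens; the camera is 100 mm wide and 182 mm high
- turntable: low white plastic turntable, 150 mm across, fixed; its platter turns freely with slight friction, its top is 30 mm above the table. Origin: centre of its underside, on the table
- pump: bystander: stainless steel pump bottle with a press button, 62 mm across, 172 mm high; origin: centre of its underside
- bowl: bystander: white ceramic bowl, 120 mm across, 50 mm high; origin: centre of its underside
- teether: bystander: flat orange silicone teether ring, 72 mm across, 12 mm high; origin: centre of its underside
- comb: bystander: flat blue plastic comb, 140 mm long (x), 32 mm wide, 5 mm high; origin: centre of its underside
- cream: bystander: white cream jar with a blue cap, 60 mm across, 55 mm high; origin: centre of its underside
- cup: bystander: red plastic cup, 68 mm across, 70 mm high; origin: centre of its underside
There are look-alikes about, which are no part of the job. What is meant by the giraffe is not blue, and is the larger of those in its own colour.

How it is judged:
By the outcome, as a careful person would: the job done as asked, in the order asked, and still so for the second after the job is handed in, while the arm keeps its last pose, push and grip.
It also fails if it takes over 51 s, if anything falls off the work surface, if the arm or the gripper's body presses on something with over 40 N, if the wrist force passes 120 N, or if a joint passes its speed limit or range.

## Working session

There is one attempt and no reset: what is moved stays moved. The work goes in short steps, Python scripts to look and compute and a shell command to move; the robot and the scene stay as the last step left them, time stands still between calls to the robot, and variables do not carry over. Pictures are saved under pics/ and viewed, about 8 in all and at most 12, crops included, and the job is handed in when it is done.

```bash
mkdir -p pics; cat > h.py <<'E'
import numpy as np, cv2
from bench import get_state, eyes, job
from scipy.spatial.transform import Rotation as R
def snap(n):
    im,d=eyes.get_image(n); return im,d
def pts(n,d):
    p=eyes.camera_params(n);K=p["camera_matrix"];T=np.array(p["pose"])
    v,u=np.mgrid[0:400,0:640]
    c=np.stack([(u-K[0][2])/K[0][0]*d,(v-K[1][2])/K[1][1]*d,d],-1)
    return c@T[:3,:3].T+T[:3,3]
def save(im,f): cv2.imwrite('pics/'+f,cv2.cvtColor(im,cv2.COLOR_RGB2BGR))
E
python3 - <<'E'
from h import *
for n in("scene","top"):
    im,d=snap(n);save(im,n+'0.png');np.savez(n+'0.npz',im=im,d=d);p=eyes.camera_params(n);print(n,np.round(p["camera_matrix"],1),np.round(p["pose"],3))
s=get_state();print({k:np.round(v,3) for k,v in s.items()})
E
```

```text
scene [[378.5   0.  326.8]
 [  0.  378.5 193.1]
 [  0.    0.    1. ]] [[ 0.491  0.705 -0.512  1.013]
 [ 0.871 -0.395  0.291 -0.245]
 [ 0.003 -0.589 -0.808  0.91 ]
 [ 0.     0.     0.     1.   ]]
top [[440.6   0.  312.8]
 [  0.  440.6 195.1]
 [  0.    0.    1. ]] [[ 0.024 -0.996  0.092  0.371]
 [-1.    -0.024 -0.006  0.01 ]
 [ 0.009 -0.091 -0.996  1.58 ]
 [ 0.     0.     0.     1.   ]]
{'time': np.float64(0.1), 'joint_positions': array([-1.176,  0.322, -0.07 ,  1.452,  0.023,  1.371, -0.057]), 'qd': array([-0.002, -0.002,  0.   , -0.004, -0.   , -0.001,  0.001]), 'joint_torque': array([ 0.0000e+00, -4.9257e+01, -4.0600e-01, -3.1340e+01, -6.4000e-02,
        3.9000e-02,  0.0000e+00]), 'position': array([0.241, 0.603, 0.222]), 'tool_rot': array([-5.940e-01, -3.085e+00,  3.000e-03]), 'ft_force': array([-0.313,  0.26 , -0.299]), 'torque': array([ 0.006, -0.027, -0.01 ]), 'grip_width': np.float64(1.0)}
```

View pics/scene0.png

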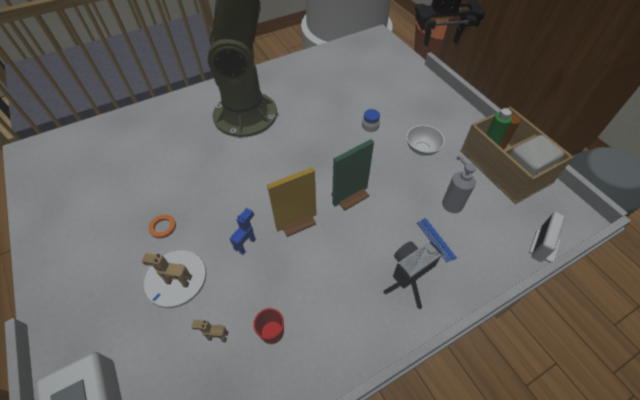

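View pics/top0.png

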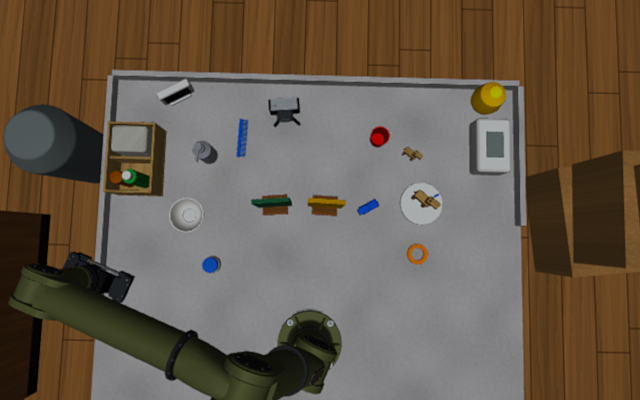

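Giraffe candidates: brown on the turntable (scene 175,268; top 426,199), small brown (scene 210,328; top 412,153), blue (scene 243,230; top 368,207). I choose the brown one on the turntable. The yellow board is at scene (294,202), the green board at (352,172), and the camera at (418,260).

```bash
cat > meas.py <<'E'
from h import *
def mask(im,lo,hi): return cv2.inRange(cv2.cvtColor(im,cv2.COLOR_RGB2HSV),lo,hi)>0
COL=dict(yellow=((18,140,60),(28,255,255)),green=((60,60,20),(95,255,255)),brown=((8,60,60),(19,200,255)))
def boards(views):
    for c in("green","yellow"):
        for n,(im,d) in views.items():
            P=pts(n,d);m=mask(im,*COL[c])&(d>0)&(P[...,2]>.03)&(P[...,2]<.23)&(P[...,0]>.25)&(P[...,0]<.6)&(abs(P[...,1])<.3)
            q=P[m]
            if n=="top": q=q[q[:,2]>.19]
            if len(q)<20: print(c,n,len(q));continue
            (cx,cy),(w,h),a=cv2.minAreaRect((q[:,:2]*1000).astype(np.float32))
            if n=="scene":
                f=q[(q[:,2]<.19)&(q[:,2]>.04)]; f=f[np.abs(f[:,1]-np.median(f[:,1]))<.045]
                k=np.polyfit(f[:,1],f[:,0],1);r=f[:,0]-np.polyval(k,f[:,1]);f=f[abs(r)<.006];k=np.polyfit(f[:,1],f[:,0],1)
                print(c,'face x=%.4f*y+%.4f'%tuple(k),'yaw deg %.2f'%np.degrees(-np.arctan(k[0])),'std %.4f'%f[:,0].std())
            print(c,n,len(q),'rect',np.round([cx,cy,w,h,a],1),'y',np.round(np.percentile(q[:,1],[0,1,50,99,100]),4),'x',np.round(np.percentile(q[:,0],[1,50,99]),4),'z',np.round(q[:,2].max(),3))
E
python3 - <<'E'
from meas import *
V={n:(lambda z:(z['im'],z['d']))(np.load(n+'0.npz')) for n in("scene","top")}
boards(V)
for n,(im,d) in V.items():
    P=pts(n,d)
    m=mask(im,*COL["brown"])&(P[...,1]<-.2)&(P[...,1]>-.6)&(P[...,0]>.2)&(P[...,2]<.25)&(P[...,2]>.035)
    k,l,s,c=cv2.connectedComponentsWithStats(m.astype(np.uint8))
    for i in range(1,k):
        if s[i,4]<15: continue
        q=P[l==i];
        for a,b in((.03,.11),(.112,.2)):
            g=q[(q[:,2]>a)&(q[:,2]<b)]
            if len(g)>5: print(n,c[i].round(),len(g),'c',g.mean(0).round(4),'rect',np.round(cv2.minAreaRect((g[:,:2]*1000).astype(np.float32)),1) if 0 else [np.round(t,1) for t in cv2.minAreaRect((g[:,:2]*1000).astype(np.float32))],'zmax',g[:,2].max().round(3))
# camera
    g=(P[...,0]>.55)&(P[...,0]<.8)&(P[...,1]>-.0)&(P[...,1]<.2)&(P[...,2]>.1)&(P[...,2]<.2)
    q=P[g];print(n,'cam',len(q),[np.round(t,1) for t in cv2.minAreaRect((q[:,:2]*1000).astype(np.float32))],q.min(0).round(3),q.max(0).round(3))
im=V["scene"][0][190:345,120:340];im2=V["top"][0][140:230,350:460]
a=cv2.resize(im,None,fx=2.5,fy=2.5,interpolation=3);b=cv2.resize(im2,None,fx=2.2,fy=2.2,interpolation=3)
o=np.zeros((a.shape[0],800,3),np.uint8);o[:,:a.shape[1]]=a;o[:b.shape[0],550:550+b.shape[1]]=b[:,:250];save(o,'crop1.png')
E
```

```text
return _methods._mean(a, axis=axis, dtype=dtype,
  ret = ret.dtype.type(ret / rcount)
Traceback (most recent call last):
  File "meas.py", line 14, in boards
    k=np.polyfit(f[:,1],f[:,0],1);r=f[:,0]-np.polyval(k,f[:,1]);f=f[abs(r)<.006];k=np.polyfit(f[:,1],f[:,0],1)
TypeError: expected non-empty vector for x
```

```bash
python3 - <<'E'
from meas import *
for n,uv in dict(scene=[(352,172),(294,202),(345,205),(175,270),(418,250),(290,330),(240,112)],top=[(272,202),(326,202),(425,199),(283,104),(310,330),(300,230)]).items():
    z=np.load(n+'0.npz');P=pts(n,z['d']);hsv=cv2.cvtColor(z['im'],cv2.COLOR_RGB2HSV)
    for u,v in uv: print(n,u,v,z['d'][v,u].round(3),P[v,u].round(3),hsv[v,u],(z['d']>0).mean().round(2))
E
```

```text
scene 352 172 1.015 [0.487 0.132 0.122] [74 51 55] 1.0
scene 294 202 0.977 [ 0.488 -0.044  0.106] [ 21 118  82] 1.0
scene 345 205 1.089 [0.506 0.104 0.01 ] [ 13 104  96] 1.0
scene 175 270 0.873 [ 0.52  -0.366  0.098] [ 19  83 132] 1.0
scene 418 250 0.807 [0.781 0.111 0.186] [105  16 127] 1.0
scene 290 330 0.89 [ 0.743 -0.189  0.001] [105   8 133] 1.0
scene 240 112 1.228 [ 0.061 -0.029  0.071] [45 22 47] 1.0
top 272 202 1.383 [0.473 0.129 0.2  ] [ 74 172  55] 1.0
top 326 202 1.38 [ 0.477 -0.041  0.204] [ 23 255 149] 1.0
top 425 199 1.492 [ 0.503 -0.38   0.097] [ 19 148 107] 1.0
top 283 104 1.435 [0.795 0.105 0.178] [105  16 130] 1.0
top 310 330 1.443 [ 0.063 -0.001  0.103] [ 34 128  16] 1.0
top 300 230 1.578 [ 0.39   0.043 -0.003] [120   4 137] 1.0
```

Depth is good; only the colour thresholds need loosening.

```bash
sed -i 's/(18,140,60),(28/(18,90,50),(30/;s/(60,60,20),(95/(60,35,20),(95/;s/(8,60,60),(19,200/(8,50,40),(23,255/;s/<.19)&(q\[:,2\]>.04)/<.185)\&(q[:,2]>.05)/' meas.py
cat > run.py <<'E'
from meas import *
V={n:(lambda z:(z['im'],z['d']))(np.load(n+'0.npz')) for n in("scene","top")}
boards(V)
for n,(im,d) in V.items():
    P=pts(n,d)
    m=mask(im,*COL["brown"])&(P[...,1]<-.2)&(P[...,1]>-.6)&(P[...,0]>.2)&(P[...,2]<.25)&(P[...,2]>.035)
    k,l,s,c=cv2.connectedComponentsWithStats(m.astype(np.uint8))
    for i in range(1,k):
        if s[i,4]<15: continue
        q=P[l==i];
        for a,b in((.03,.11),(.118,.2)):
            g=q[(q[:,2]>a)&(q[:,2]<b)]
            if len(g)>5: print(n,c[i].round(),len(g),'c',g.mean(0).round(4),[np.round(t,1) for t in cv2.minAreaRect((g[:,:2]*1000).astype(np.float32))],'zmax',g[:,2].max().round(3))
    g=(P[...,0]>.65)&(P[...,0]<.9)&(P[...,1]>-.0)&(P[...,1]<.2)&(P[...,2]>.1)&(P[...,2]<.2)
    q=P[g];print(n,'cam',len(q),[np.round(t,1) for t in cv2.minAreaRect((q[:,:2]*1000).astype(np.float32))],q.min(0).round(3),q.max(0).round(3))
im=V["scene"][0][190:345,120:340];im2=V["top"][0][140:230,350:460]
a=cv2.resize(im,None,fx=2.5,fy=2.5,interpolation=3);b=cv2.resize(im2,None,fx=2.2,fy=2.2,interpolation=3)
o=np.zeros((a.shape[0],800,3),np.uint8);o[:,:a.shape[1]]=a;o[:b.shape[0],555:555+b.shape[1]]=b[:,:245];save(o,'crop1.png')
E
python3 run.py
```

```text
green face x=-0.0889*y+0.4983 yaw deg 5.08 std 0.0025
green scene 1566 rect [480.4 134.2  16.8 120.2   4.9] y [0.0747 0.0754 0.1298 0.1916 0.1944] x [0.473  0.4861 0.4923] z 0.204
green top 169 rect [477.4 136.5  13.8 116.4   4.1] y [0.0782 0.0786 0.1376 0.1944 0.1946] x [0.4686 0.477  0.4867] z 0.207
yellow face x=0.0389*y+0.4900 yaw deg -2.23 std 0.0014
yellow scene 1906 rect [482.7 -42.9 118.5  16.9  87.1] y [-0.1023 -0.1012 -0.0452  0.0137  0.0163] x [0.4756 0.488  0.4915] z 0.204
yellow top 175 rect [479.3 -42.3 117.1  14.4  87.7] y [-0.1007 -0.1007 -0.0408  0.0158  0.0159] x [0.4715 0.4794 0.4882] z 0.206
scene [166. 268.] 372 c [ 0.5184 -0.3725  0.0892] [array([ 513.2, -372.4]), array([62.4, 29.7]), np.float64(49.9)] zmax 0.11
scene [166. 268.] 232 c [ 0.4963 -0.3952  0.1373] [array([ 492.9, -396.5]), array([41.7, 22. ]), np.float64(50.2)] zmax 0.151
scene [208. 328.] 339 c [ 0.6714 -0.3465  0.0647] [array([ 669.2, -347.1]), array([60.8, 22.7]), np.float64(55.6)] zmax 0.094
scene cam 1449 [array([783.7, 101. ]), array([ 67.3, 100.4]), np.float64(5.1)] [0.75  0.051 0.121] [0.821 0.154 0.19 ]
top [481.  97.] 326 c [ 0.8715 -0.5821  0.0714] [array([ 875.4, -580.9]), array([97.3, 36.5]), np.float64(1.0)] zmax 0.109
top [412. 154.] 129 c [ 0.6647 -0.3441  0.0646] [array([ 664.3, -344.9]), array([60.4, 24.9]), np.float64(48.8)] zmax 0.092
top [426. 200.] 140 c [ 0.5085 -0.3665  0.0928] [array([ 508. , -371.6]), array([60.5, 30. ]), np.float64(50.6)] zmax 0.109
top [426. 200.] 98 c [ 0.4893 -0.3934  0.1386] [array([ 488.8, -395.4]), array([41.7, 22.3]), np.float64(51.4)] zmax 0.149
top cam 618 [array([780.6, 103.1]), array([ 70.1, 100.1]), np.float64(5.6)] [0.745 0.053 0.121] [0.816 0.154 0.193]
```

View pics/crop1.png

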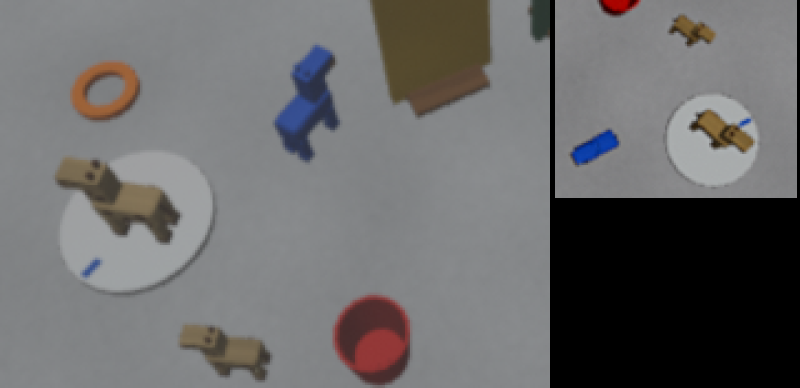

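The crop shows the large brown giraffe on the white turntable (crop 120,190), about 150 mm top height, which matches 30+120. The small brown one (230,345) is only 92 mm high, and the blue one (305,95) is ruled out by colour. Next I go above the yellow board.

```bash
cat >> h.py <<'E'
def go(x,y,z,yaw_y,s=None):
    "total tool-frame shift (units of 40mm) at current orientation, and turn units, to bring TCP there with tool y at world angle yaw_y (deg)"
    s=s or get_state();Rm=R.from_rotvec(s["tool_rot"]).as_matrix()
    d=Rm.T@(np.array([x,y,z])-s["position"])/.04
    a=np.degrees(np.arctan2(Rm[1,1],Rm[0,1]))
    print('t %.2f'%s["time"],'pos',s["position"].round(4),'ytool %.2f'%a,'ztool',Rm[:,2].round(3),'F',np.round(s["ft_force"],1),'g',round(float(s["grip_width"]),3))
    print(' shift units',d.round(2),'turn units %.2f'%((a-yaw_y+180)%360/5-36))
E
python3 -m jog '[[[1,-0.89,-0.98,-0.3,0],[1,-0.89,-0.98,-0.3,0],[1,-0.89,-0.98,-0.3,0],[1,-0.89,-0.98,0,0],[1,-0.89,-0.98,0,0],[1,-0.89,-0.98,0,0],[1,-0.89,-0.98,0,0],[1,-0.89,-0.98,0,0],[1,-0.89,-0.98,0,0],[1,-0.89,-0.98,0,0]]]'
python3 -m jog '[[[1,-0.89,-0.98,0,0],[1,-0.89,-0.98,0,0],[1,-0.89,-0.98,0,0],[1,0,0,0,1],[1,0,0,0,1],[1,0,0,0,1],[1,0,0,0,1],[1,0,0,0,1],[1,0,0,0,1],[1,0,0,0,1]]]'
python3 -m jog '[[[1,0,0,0,1],[1,0,0,0,1],[1,0,0,0,1],[1,0,0,0,1],[1,0,0,0,1],[1,0,0,0,1],[1,0,0,0,1]]]'
python3 -c "
from h import *
go(.481,-.0426,.168,-2.4)"
```

```text
time: 1.35
position: [0.4266, 0.1055, 0.2584]
tool_rot: [0.594, 3.085, 0.001]
ft_force: [1.0, -0.2, 0.0]
grip_width: 0.997
time: 2.6
position: [0.4815, -0.0417, 0.2582]
tool_rot: [-1.498, -2.761, 0.0]
ft_force: [-1.0, -0.1, -0.9]
grip_width: 1.004
time: 3.48
position: [0.4815, -0.0417, 0.2582]
tool_rot: [-2.259, -2.182, 0.001]
ft_force: [-0.1, 0.5, -0.1]
grip_width: 1.003
t 3.48 pos [ 0.4815 -0.0417  0.2582] ytool -1.99 ztool [-0.001  0.    -1.   ] F [-0.1  0.5 -0.1] g 1.003
 shift units [-0.02 -0.01  2.25] turn units 0.08
```

```bash
python3 -m jog '[[[1,0,0,0.75,0.08],[1,0,0,0.75,0],[1,0,0,0.75,0],[1,0,0,0,0],[0,0,0,0,0],[0,0,0,0,0],[0,0,0,0,0],[0,0,0,0,0],[0,0,0,0,0],[0,0,0,0,0]]]' 50
python3 -m jog '[[[0,0,0,-0.1,0],[0,0,0,-0.1,0],[0,0,0,0,0],[0,0,0,0,0]]]'
cat > look.py <<'E'
from meas import *
import sys
V={n:snap(n) for n in("scene","top")}
boards(V)
if len(sys.argv)>1:
    save(V["scene"][0],sys.argv[1])
s=get_state();go(*s["position"],0)
E
python3 look.py g1.png
```

```text
time: 4.72
position: [0.4819, -0.0416, 0.1686]
tool_rot: [2.264, 2.178, 0.0]
ft_force: [-0.3, -0.1, 0.5]
grip_width: 0.398
time: 5.22
position: [0.4821, -0.0416, 0.1771]
tool_rot: [2.264, 2.178, 0.001]
ft_force: [-1.4, 0.8, 4.7]
grip_width: 0.158
green face x=-0.0881*y+0.4982 yaw deg 5.03 std 0.0024
green scene 1572 rect [480.6 134.1  17.9 120.5   5.5] y [0.0746 0.0754 0.1303 0.1913 0.1941] x [0.473  0.4861 0.4921] z 0.203
green top 169 rect [477.4 136.6  14.1 116.6   4.5] y [0.0784 0.0787 0.1382 0.1942 0.1949] x [0.4683 0.4773 0.4869] z 0.207
yellow face x=0.0398*y+0.4908 yaw deg -2.28 std 0.0013
yellow scene 1282 rect [484.4 -43.4 117.7  15.5  87. ] y [-0.1025 -0.1015 -0.0636  0.0128  0.0153] x [0.4773 0.4884 0.4921] z 0.204
yellow top 20 rect [482.   11.   12.8   9.4   1.5] y [0.0062 0.0062 0.011  0.0159 0.0159] x [0.4757 0.4822 0.4885] z 0.209
t 5.33 pos [ 0.4821 -0.0417  0.1771] ytool -2.22 ztool [ 0.001  0.    -1.   ] F [-1.5 -0.3  4.4] g 0.162
 shift units [0. 0. 0.] turn units -0.44
```

View pics/g1.png

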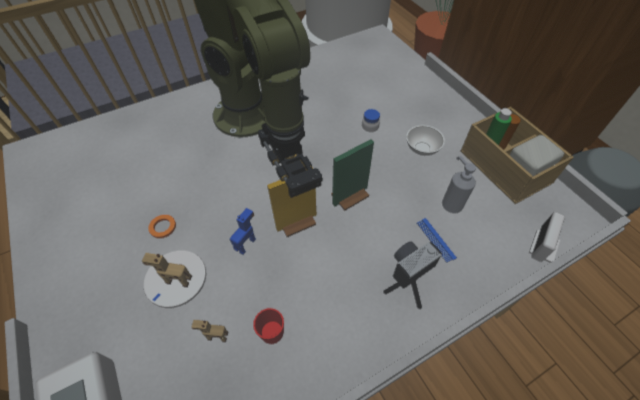

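The scene picture shows the gripper holding the yellow board's top at (300,180), with the green board at (350,175). Now I align it and stop 3 mm short.

```bash
python3 -m jog '[[[0,0,0,0,-0.5],[0,0,0,0,-0.5],[0,0,0,0,-0.46],[0,0.3,0.08,0,0],[0,0.3,0.08,0,0],[0,0.3,0.08,0,0],[0,0.3,0.08,0,0],[0,0.15,0,0,0],[0,0,0,0,0],[0,0,0,0,0]]]'; python3 look.py
```

```text
time: 6.58
position: [0.4938, 0.0117, 0.1828]
tool_rot: [2.117, 2.312, 0.009]
ft_force: [-3.1, -3.4, 30.7]
grip_width: 0.168
green face x=-0.0906*y+0.4986 yaw deg 5.18 std 0.0024
green scene 1273 rect [480.5 134.8  17.  121.4   4.5] y [0.0745 0.0757 0.1418 0.192  0.1952] x [0.4722 0.4851 0.4917] z 0.203
green top 169 rect [477.4 136.4  14.2 117.1   4.9] y [0.0784 0.0786 0.1378 0.1945 0.1951] x [0.4684 0.4772 0.4867] z 0.209
yellow face x=-0.0630*y+0.4957 yaw deg 3.60 std 0.0034
yellow scene 1394 rect [497.  -26.4 138.9  22.3  89.6] y [-0.0957 -0.0907 -0.0301  0.0343  0.0431] x [0.4877 0.4975 0.5064] z 0.224
yellow top 3
t 6.67 pos [0.4938 0.0118 0.1828] ytool 5.03 ztool [ 0.009 -0.    -1.   ] F [-2.7 -4.4 29.7] g 0.17
 shift units [0. 0. 0.] turn units 1.01
```

```bash
python3 - <<'E'
from h import *
im,d=snap("scene");save(cv2.resize(im[120:280,220:420],None,fx=3.5,fy=3.5,interpolation=3),'g2.png')
E
```

```text
(no output)
```

View pics/g2.png

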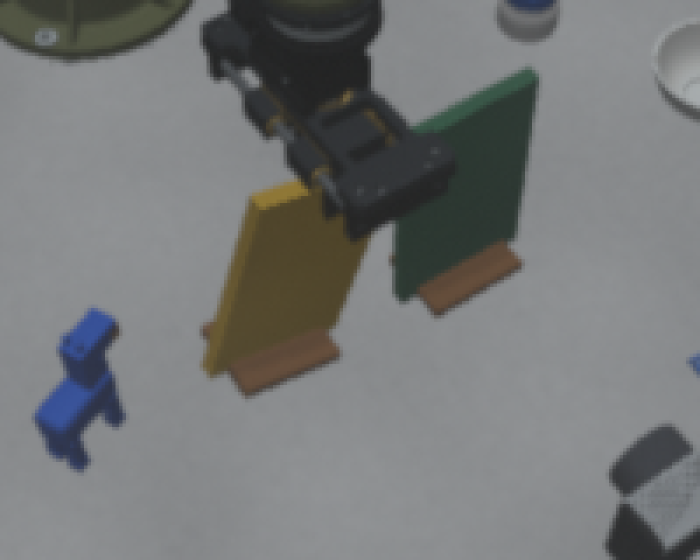

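The crop shows the yellow board leaning toward green with its foot lagging: my lift began before the fingers had closed. I'll back up so it stands upright again, then measure.

```bash
python3 -m jog '[[[0,-0.2,0,0,0],[0,-0.2,0,0,0],[0,-0.2,0,0,0],[0,-0.2,0,0,0],[0,-0.2,0,0,0],[0,-0.2,0,0,0],[0,-0.15,0,0,0],[0,0,0,0,0]]]'; python3 look.py
```

```text
time: 7.72
position: [0.4945, -0.0403, 0.1763]
tool_rot: [-2.121, -2.317, -0.0]
ft_force: [-1.6, 1.3, 2.8]
grip_width: 0.157
green face x=-0.0878*y+0.4982 yaw deg 5.02 std 0.0024
green scene 1568 rect [481.1 133.4  15.8 120.4   4.7] y [0.0737 0.0752 0.1301 0.1915 0.1932] x [0.4731 0.4861 0.4923] z 0.204
green top 170 rect [477.8 136.7  14.9 116.8   5.1] y [0.0785 0.0787 0.1377 0.1945 0.1951] x [0.4681 0.477  0.4868] z 0.209
yellow face x=-0.0883*y+0.4974 yaw deg 5.05 std 0.0023
yellow scene 1268 rect [498.2 -47.7  17.2 116.8   2.2] y [-0.1058 -0.1042 -0.0658  0.0092  0.0106] x [0.4946 0.5029 0.5077] z 0.204
yellow top 21 rect [488.6   9.6  12.8  12.6   1.4] y [0.0031 0.0032 0.0098 0.016  0.0161] x [0.4821 0.4882 0.4949] z 0.203
t 7.83 pos [ 0.4945 -0.0401  0.1763] ytool 5.10 ztool [-0.  0. -1.] F [-1.5  0.7  1.2] g 0.157
 shift units [0. 0. 0.] turn units 1.02
```

```bash
python3 -m jog '[[[0,0,0,-0.2,0],[0,0,0,-0.2,0],[0,0,0,0,0],[0,0,0,0,0]]]' 60; cat > tilt.py <<'E'
from meas import *
def tilt(out=None):
    im,d=snap("scene");P=pts("scene",d)
    for c in("green","yellow"):
        m=mask(im,*COL[c])&(P[...,2]>.0)&(P[...,2]<.25)&(P[...,0]>.42)&(P[...,0]<.56)&(P[...,1]>-.18)&(P[...,1]<.3)
        q=P[m];b=[]
        z0=q[:,2].max()
        for z in np.arange(.03,.2,.012):
            s=q[abs(q[:,2]-z)<.006]
            if len(s)>20: b.append((z,s[:,1].min(),s[:,1].max(),len(s)))
        b=np.array(b);b=b[b[:,3]>.6*np.median(b[:,3])]
        kl=np.polyfit(b[:,0],b[:,1],1);kh=np.polyfit(b[:,0],b[:,2],1)
        f=q[(q[:,2]>.05)&(q[:,2]<.17)];A=np.c_[f[:,1],f[:,2]-.1,np.ones(len(f))];w=np.linalg.lstsq(A,f[:,0],rcond=None)[0]
        r=abs(f[:,0]-A@w)<.005;w=np.linalg.lstsq(A[r],f[r,0],rcond=None)[0]
        print(c,'lean deg lo %.1f hi %.1f'%tuple(np.degrees(np.arctan([kl[0],kh[0]]))),'edges at z=.1: %.4f %.4f'%(np.polyval(kl,.1),np.polyval(kh,.1)),'face x=%.4f y %+.4f (z-.1) + %.4f'%tuple(w),'zrange',q[:,2].min().round(3),z0.round(3))
    if out: save(cv2.resize(im[120:280,220:420],None,fx=3.5,fy=3.5,interpolation=3),out)
if __name__=="__main__":
    import sys
    tilt(sys.argv[1] if len(sys.argv)>1 else None);s=get_state();go(*s["position"],5)
E
python3 tilt.py
```

```text
time: 8.32
position: [0.4946, -0.0406, 0.1925]
tool_rot: [2.121, 2.318, 0.0]
ft_force: [-0.4, 0.1, -2.7]
grip_width: 0.158
green lean deg lo 0.0 hi 0.6 edges at z=.1: 0.0753 0.1914 face x=-0.0846 y -0.0023 (z-.1) + 0.4977 zrange 0.008 0.203
yellow lean deg lo 1.6 hi -24.0 edges at z=.1: -0.1059 0.0001 face x=-0.0877 y +0.0039 (z-.1) + 0.4977 zrange 0.024 0.221
t 8.38 pos [ 0.4945 -0.0405  0.1924] ytool 5.08 ztool [-0. -0. -1.] F [ 0.2  0.6 -3.7] g 0.152
 shift units [0. 0. 0.] turn units 0.02
```

```bash
python3 -m jog '[[[0,0.3,0,0,0],[0,0.4,0,0,0],[0,0.4,0,0,0],[0,0.35,0,0,0],[0,0,0,0.2,0],[0,0,0,0.2,0],[0,0,0,0.05,0],[0,0,0,0,0],[0,0,0,0,0]]]'; python3 tilt.py
```

```text
time: 9.5
position: [0.4902, 0.0167, 0.1763]
tool_rot: [2.122, 2.316, 0.003]
ft_force: [-1.8, -1.9, 8.7]
grip_width: 0.156
green lean deg lo 16.7 hi 0.6 edges at z=.1: 0.0908 0.1920 face x=-0.0896 y -0.0004 (z-.1) + 0.4984 zrange 0.01 0.203
yellow lean deg lo 1.2 hi -24.3 edges at z=.1: -0.0479 0.0525 face x=-0.0846 y +0.0106 (z-.1) + 0.4980 zrange 0.007 0.205
t 9.55 pos [0.4902 0.0167 0.1763] ytool 5.01 ztool [ 0.002  0.001 -1.   ] F [-2.4 -1.7  7.9] g 0.158
 shift units [0. 0. 0.] turn units 0.00
```

```bash
python3 -m jog '[[[0,0,0,-0.1,0],[0,0.05,0,0,0],[0,0.05,0,0,0],[0,0.03,0,0,0],[0,0,0,0,0]]]'; python3 tilt.py
```

```text
time: 10.18
position: [0.4893, 0.0184, 0.1785]
tool_rot: [2.122, 2.312, -0.005]
ft_force: [-0.3, -9.4, 0.4]
grip_width: 0.152
green lean deg lo 17.2 hi 1.0 edges at z=.1: 0.0897 0.1916 face x=-0.0906 y +0.0011 (z-.1) + 0.4985 zrange 0.006 0.203
yellow lean deg lo 1.5 hi -23.2 edges at z=.1: -0.0468 0.0559 face x=-0.0821 y +0.0066 (z-.1) + 0.4975 zrange 0.008 0.207
t 10.22 pos [0.4893 0.0184 0.1785] ytool 4.91 ztool [ 0.    -0.005 -1.   ] F [ 0.7 -9.2  0.6] g 0.159
 shift units [0. 0. 0.] turn units -0.02
```

```bash
python3 -m jog '[[[0,0,0,0.07,0],[0,0,0,0,0],[0.3,0,0,0,0],[0.6,0,0,0,0],[0.6,0,0,0,0],[0.6,0,0,0,0],[0.6,0,0,-0.5,0],[0.6,0,0,-1,0],[0.6,0,0,-1,0],[0,-0.5,0,0,0]]]'; python3 tilt.py g3.png; python3 look.py
```

```text
time: 11.48
position: [0.4927, 0.0043, 0.2791]
tool_rot: [2.114, 2.319, 0.009]
ft_force: [0.2, -0.3, -0.4]
grip_width: 0.549
green lean deg lo 0.1 hi 1.0 edges at z=.1: 0.0758 0.1912 face x=-0.0873 y -0.0013 (z-.1) + 0.4981 zrange 0.007 0.203
yellow lean deg lo 0.1 hi 1.3 edges at z=.1: -0.0489 0.0694 face x=-0.0849 y -0.0013 (z-.1) + 0.4976 zrange 0.007 0.203
t 11.53 pos [ 4.920e-01 -3.000e-04  2.776e-01] ytool 4.98 ztool [ 0.004 -0.001 -1.   ] F [-0.1 -2.   0.5] g 0.514
 shift units [0. 0. 0.] turn units -0.00
green face x=-0.0866*y+0.4980 yaw deg 4.95 std 0.0024
green scene 1530 rect [480.6 134.   17.5 120.7   6.3] y [0.0748 0.076  0.1312 0.1915 0.1937] x [0.4728 0.486  0.4921] z 0.203
green top 167 rect [477.4 136.6  13.9 116.9   4.8] y [0.0784 0.0785 0.1384 0.1946 0.1949] x [0.4683 0.4774 0.4867] z 0.208
yellow face x=-0.0878*y+0.4977 yaw deg 5.02 std 0.0024
yellow scene 1768 rect [490.9  13.   16.7 125.9   5.2] y [-0.0496 -0.0488  0.0078  0.0693  0.0753] x [0.4835 0.4964 0.5027] z 0.204
yellow top 19
t 11.62 pos [0.4907 0.002  0.2758] ytool 4.98 ztool [ 0.  0. -1.] F [ 0.  -0.8 -1.3] g 0.43
 shift units [0. 0. 0.] turn units 1.00
```

View pics/g3.png

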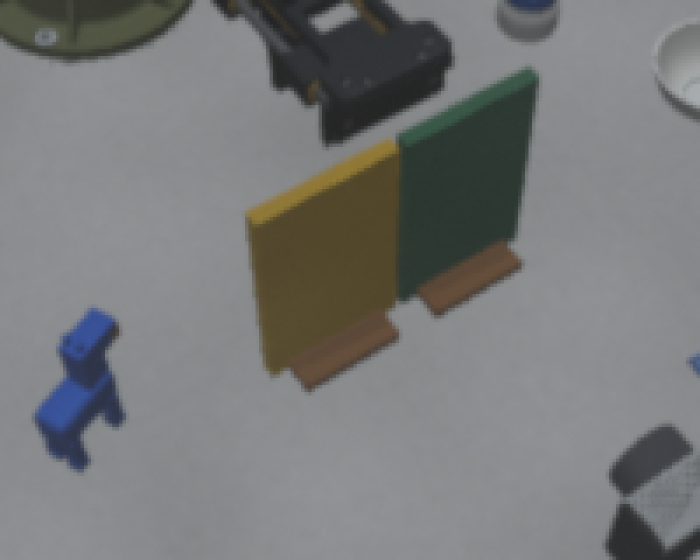

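The crop shows the yellow board upright and flush with green, with a small gap at the joint (398,220), about 4.5 mm by the numbers. I'll regrip it centred, wait for full closure, and close the gap in the air.

```bash
python3 -m jog '[[[0.6,0.2,0,0,0],[0.6,0,0,0.9,0],[0.6,0,0,0.9,0],[0.6,0,0,0.9,0],[0.6,0,0,0.08,0],[0.6,0,0,0,0],[0,0,0,0,0],[0,0,0,0,0],[0,0,0,0,0],[0,0,0,0,0]]]' 60;python3 -m jog '[[[0,0,0,0,0],[0,0,0,0,0],[0,0,0,0,0],[0,0,0,-0.08,0],[0,0,0,0,0],[0,0,0,0,0]]]';python3 tilt.py
```

```text
time: 12.88
position: [0.4902, 0.0105, 0.1648]
tool_rot: [2.121, 2.318, 0.001]
ft_force: [0.4, 0.5, -0.6]
grip_width: 0.233
time: 13.62
position: [0.4899, 0.0105, 0.1675]
tool_rot: [-2.121, -2.318, 0.001]
ft_force: [0.2, 1.0, -3.4]
grip_width: 0.154
green lean deg lo 11.6 hi 0.6 edges at z=.1: 0.0890 0.1917 face x=-0.0876 y +0.0001 (z-.1) + 0.4981 zrange 0.009 0.203
yellow lean deg lo -0.1 hi -28.3 edges at z=.1: -0.0489 0.0469 face x=-0.0831 y +0.0033 (z-.1) + 0.4977 zrange 0.012 0.247
t 13.68 pos [0.4899 0.0105 0.1675] ytool 5.08 ztool [-0. -0. -1.] F [-0.3  0.2 -1.6] g 0.155
 shift units [0. 0. 0.] turn units 0.02
```

```bash
python3 -m jog '[[[0,0.06,0,0,0],[0,0.06,0,0,0],[0,0.06,0,0,0],[0,0,0,0,0],[0,0,0,0,0]]]';python3 tilt.py;python3 look.py
```

```text
time: 14.3
position: [0.4895, 0.0156, 0.1678]
tool_rot: [2.121, 2.315, -0.003]
ft_force: [0.9, -5.9, -1.8]
grip_width: 0.149
green lean deg lo 11.5 hi 0.7 edges at z=.1: 0.0926 0.1918 face x=-0.0899 y +0.0009 (z-.1) + 0.4984 zrange 0.009 0.204
yellow lean deg lo 0.2 hi -28.0 edges at z=.1: -0.0440 0.0533 face x=-0.0844 y +0.0015 (z-.1) + 0.4979 zrange 0.011 0.249
t 14.35 pos [0.4895 0.0156 0.1678] ytool 5.00 ztool [ 0.    -0.003 -1.   ] F [-0.3 -4.5 -2.4] g 0.154
 shift units [0. 0. 0.] turn units 0.00
green face x=-0.0867*y+0.4980 yaw deg 4.96 std 0.0023
green scene 1204 rect [480.2 136.6  16.7 115.5   5. ] y [0.0797 0.0814 0.1443 0.1919 0.1941] x [0.4721 0.4848 0.4914] z 0.203
green top 166 rect [477.4 136.4  14.2 116.1   4.1] y [0.0787 0.0787 0.1384 0.194  0.1942] x [0.4685 0.477  0.4866] z 0.207
yellow face x=-0.0788*y+0.4979 yaw deg 4.51 std 0.0021
yellow scene 1202 rect [496.8  15.4 119.1  20.4  87.6] y [-0.0442 -0.0438 -0.0073  0.0737  0.0753] x [0.4896 0.4979 0.503 ] z 0.206
yellow top 0
t 14.45 pos [0.4895 0.0157 0.1678] ytool 5.00 ztool [ 0.    -0.002 -1.   ] F [-0.1 -4.8 -2.6] g 0.159
 shift units [0. 0. 0.] turn units 1.00
```

Contact at 5 N, edges meeting. Now I set it down, release and back off.

```bash
python3 -m jog '[[[0,0,0,0.05,0],[0,0,0,0.05,0],[0,0,0,0,0],[0,0,0,0,0],[0.25,0,0,0,0],[0.5,0,0,0,0],[0.7,0,0,0,0],[0.7,0,0,-0.5,0],[0.7,0,0,-1,0],[0.7,0,0,-1,0]]]';python3 tilt.py g4.png;python3 look.py
```

```text
time: 15.7
position: [0.4892, 0.018, 0.2648]
tool_rot: [-2.12, -2.318, 0.0]
ft_force: [-0.1, 0.6, 0.1]
grip_width: 0.676
green lean deg lo -0.1 hi 0.9 edges at z=.1: 0.0808 0.1917 face x=-0.0893 y -0.0015 (z-.1) + 0.4984 zrange 0.01 0.203
yellow lean deg lo -0.1 hi 0.4 edges at z=.1: -0.0437 0.0744 face x=-0.0847 y -0.0006 (z-.1) + 0.4984 zrange 0.007 0.204
t 15.75 pos [0.492  0.0183 0.2705] ytool 5.10 ztool [ 0.008  0.003 -1.   ] F [2.7 0.1 3.3] g 0.683
 shift units [0. 0. 0.] turn units 0.02
green face x=-0.0895*y+0.4984 yaw deg 5.11 std 0.0025
green scene 1462 rect [480.8 136.3  17.3 115.4   4.4] y [0.0787 0.0808 0.135  0.1916 0.1938] x [0.4729 0.4858 0.4919] z 0.204
green top 163 rect [477.5 138.4  14.5 113.6   4.9] y [0.0816 0.0836 0.141  0.1948 0.1952] x [0.4683 0.4768 0.4868] z 0.207
yellow face x=-0.0876*y+0.4986 yaw deg 5.01 std 0.0024
yellow scene 1766 rect [491.6  16.   16.6 121.8   4.9] y [-0.0442 -0.0436  0.0128  0.0745  0.0772] x [0.4831 0.4969 0.5031] z 0.204
yellow top 0
t 15.85 pos [0.4908 0.0181 0.266 ] ytool 5.11 ztool [ 0.005  0.002 -1.   ] F [-0.1  0.3 -1.6] g 0.694
 shift units [0. 0. 0.] turn units 1.02
```

View pics/g4.png

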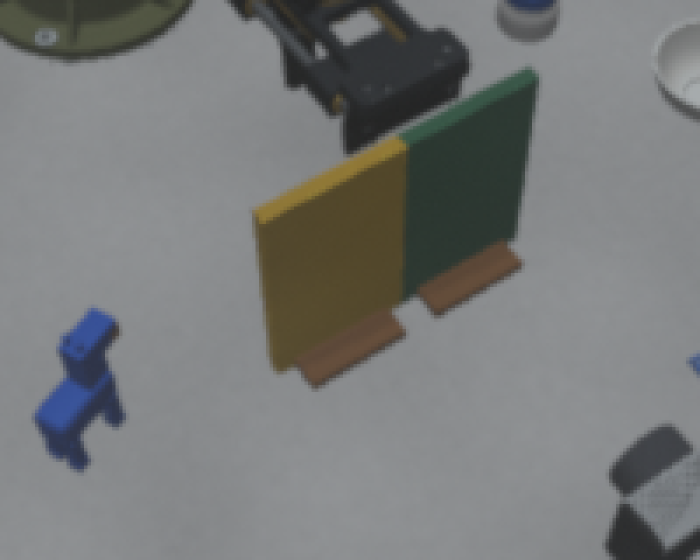

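The crop shows the yellow and green boards closed at (405,220), with flush faces, a continuous top edge, and a free gripper. Scene numbers: edges within about 0.5 mm, yaw 5.0 vs 5.1°. Next is the giraffe.

```bash
python3 -m jog '[[[1,-0.93,-0.07,0,0],[1,-0.93,-0.07,0,0],[1,-0.93,-0.07,0,0],[1,-0.93,-0.07,0,0],[1,-0.93,-0.07,0,0],[1,-0.93,-0.07,0,0],[1,-0.93,-0.07,0,0],[1,-0.93,-0.07,0,0],[1,-0.93,-0.07,0,0],[1,-0.93,-0.07,0,0]]]'
python3 -m jog '[[[1,-0.9,-0.06,0,0],[1,0,0,0,1],[1,0,0,0,1],[1,0,0,0,1],[1,0,0,0,1],[1,0,0,0,1],[1,0,0,0,1],[1,0,0,0,1],[1,0,0,0,1],[1,0,0,0,1]]]'
sed '/^V=/c V={n:snap(n) for n in("scene","top")}' run.py > run2.py; sed -i 's/^boards.*//;s/crop1/crop2/' run2.py; python3 run2.py | grep -v '\[4[018]'; python3 -c "
from h import *
go(.4965,-.390,.106,-40)"
```

```text
time: 17.1
position: [0.4943, -0.3559, 0.2623]
tool_rot: [-2.119, -2.317, 0.0]
ft_force: [-1.0, 0.7, 1.4]
grip_width: 0.998
time: 18.35
position: [0.495, -0.3908, 0.2622]
tool_rot: [-2.846, -1.325, 0.002]
ft_force: [-0.6, -0.2, 0.3]
grip_width: 0.998
scene [166. 268.] 380 c [ 0.5181 -0.3727  0.0889] [array([ 512.3, -372.6]), array([63.8, 31.8]), np.float64(48.0)] zmax 0.11
scene [166. 268.] 236 c [ 0.4963 -0.3951  0.1371] [array([ 492.2, -397.3]), array([42.4, 22.4]), np.float64(51.5)] zmax 0.15
scene [209. 328.] 348 c [ 0.6716 -0.3462  0.0646] [array([ 669.9, -346.8]), array([60.6, 23.1]), np.float64(56.1)] zmax 0.095
scene cam 1449 [array([784.1, 100.9]), array([ 66.6, 100. ]), np.float64(4.8)] [0.75  0.052 0.119] [0.821 0.153 0.19 ]
top [422. 198.] 134 c [ 0.5096 -0.3655  0.0929] [array([ 509. , -371.4]), array([59.5, 31.5]), np.float64(50.6)] zmax 0.11
top [422. 198.] 21 c [ 0.4998 -0.3817  0.1367] [array([ 499.1, -382.9]), array([ 9.3, 20. ]), np.float64(51.4)] zmax 0.149
top cam 617 [array([780.9, 102.8]), array([69.1, 99.6]), np.float64(7.0)] [0.746 0.053 0.117] [0.817 0.154 0.193]
t 18.45 pos [ 0.4951 -0.3909  0.2623] ytool -39.92 ztool [-0.002  0.001 -1.   ] F [-0.2  1.4  0.6] g 1.003
 shift units [0.04 0.02 3.91] turn units 0.02
```

View pics/crop2.png

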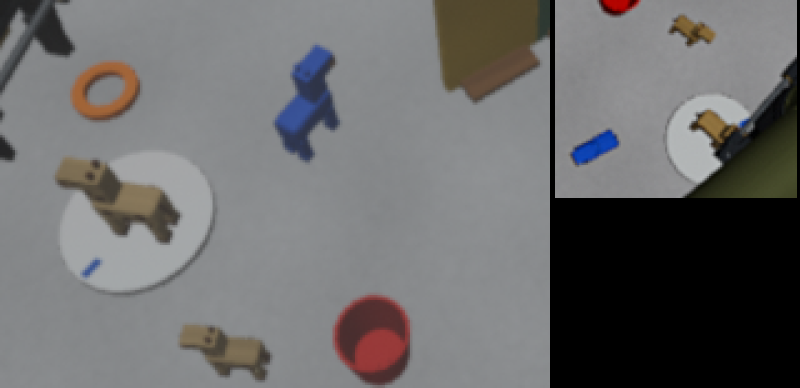

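The crop shows the giraffe unmoved (120,190) with the gripper above it. Descend, grip with the full closing time, lift.

```bash
python3 -m jog '[[[1,0.04,0.02,0.9,0],[1,0,0,0.9,0],[1,0,0,0.9,0],[1,0,0,0.8,0],[1,0,0,0.41,0],[1,0,0,0,0],[0,0,0,0,0],[0,0,0,0,0],[0,0,0,0,0],[0,0,0,0,0]]]' 25
python3 -m jog '[[[0,0,0,0,0],[0,0,0,0,0],[0,0,0,0,0],[0,0,0,0,0],[0,0,0,0,0]]]'
python3 -m jog '[[[0,0,0,-0.1,0],[0,0,0,-0.3,0],[0,0,0,-0.7,0],[0,0,0,-0.8,0],[0,0,0,-0.8,0],[0,0,0,-0.3,0],[0,0,0,0,0]]]'
python3 -c "
from h import *
go(.5828,.0649,.166,5)"
```

```text
time: 19.7
position: [0.4972, -0.3908, 0.1077]
tool_rot: [2.846, 1.33, 0.001]
ft_force: [-0.5, -0.2, -0.7]
grip_width: 0.635
time: 20.32
position: [0.4969, -0.3907, 0.1073]
tool_rot: [-2.846, -1.33, -0.0]
ft_force: [0.4, 0.6, -0.7]
grip_width: 0.252
time: 21.2
position: [0.4972, -0.391, 0.228]
tool_rot: [2.845, 1.329, 0.002]
ft_force: [0.2, 0.5, -1.1]
grip_width: 0.251
t 21.20 pos [ 0.4972 -0.391   0.228 ] ytool -39.92 ztool [ 0.001 -0.    -1.   ] F [ 0.2  0.5 -1.1] g 0.251
 shift units [10.11 -5.67  1.55] turn units -8.98
```

```bash
python3 -m jog '[[[0,0,0,0,-1],[0,0,0,0,-1],[0,0,0,0,-1],[0,0,0,0,-1],[0,0,0,0,-1],[0,0,0,0,-1],[0,0,0,0,-1],[0,0,0,0,-1],[0,0,0,0,-0.98]]]'
python3 -m jog '[[[0,0.3,0.5,0,0],[0,0.6,0.6,0,0],[0,0.8,0.6,0,0],[0,0.9,0.6,0,0],[0,0.9,0.5,0,0],[0,0.9,0.33,0,0],[0,0.9,0,0,0],[0,0.9,0,0,0],[0,0.9,0,0,0],[0,0.9,0,0,0]]]'
python3 -m jog '[[[0,0.9,0,0,0],[0,0.9,0,0,0],[0,0.7,0,0,0],[0,0.4,0,0.2,0],[0,0.16,0,0.4,0],[0,0,0,0.4,0],[0,0,0,0.4,0],[0,0,0,0.15,0],[0,0,0,0,0],[0,0,0,0,0]]]'
python3 tilt.py
cat > gir.py <<'E'
from meas import *
import sys
im,d=snap("scene");P=pts("scene",d)
m=mask(im,*COL["brown"])&(P[...,1]<.2)&(P[...,1]>-.02)&(P[...,0]>.53)&(P[...,0]<.66)&(P[...,2]<.25)&(P[...,2]>.07)
k,l,s,c=cv2.connectedComponentsWithStats(m.astype(np.uint8));i=1+s[1:,4].argmax();q=P[l==i];print(len(q),'z',q[:,2].min().round(4),q[:,2].max().round(4))
for a,b in((.09,.158),(.178,.2)):
    g=q[(q[:,2]>a)&(q[:,2]<b)]
    if len(g)>20: print([np.round(t,1) for t in cv2.minAreaRect((g[:,:2]*1000).astype(np.float32))],g.min(0).round(3),g.max(0).round(3))
if len(sys.argv)>1: save(cv2.resize(im[120:320,260:460],None,fx=3,fy=3,interpolation=3),sys.argv[1])
go(.5828,.0649,.166,5)
E
python3 gir.py f1.png
```

```text
time: 22.32
position: [0.4963, -0.39, 0.2254]
tool_rot: [-2.117, -2.317, 0.001]
ft_force: [0.1, 0.5, -1.7]
grip_width: 0.251
time: 23.58
position: [0.594, -0.0575, 0.2263]
tool_rot: [-2.122, -2.315, 0.0]
ft_force: [1.2, 0.5, -1.2]
grip_width: 0.25
time: 24.82
position: [0.5838, 0.0606, 0.166]
tool_rot: [2.123, 2.315, 0.002]
ft_force: [0.5, -0.9, -1.1]
grip_width: 0.245
252 z 0.0955 0.2481
[array([591.8,  57.5]), array([37.1, 20. ]), np.float64(49.3)] [0.575 0.046 0.095] [0.601 0.078 0.158]
[array([587.2,  38.6]), array([21.6, 19.2]), np.float64(6.2)] [0.576 0.029 0.18 ] [0.598 0.049 0.2  ]
t 24.93 pos [0.5837 0.0609 0.1661] ytool 4.98 ztool [ 0.001  0.    -1.   ] F [-0.1 -0.5 -1.2] g 0.245
 shift units [ 0.1  -0.01  0.  ] turn units -0.00Traceback (most recent call last):
  File "tilt.py", line 19, in <module>
    tilt(sys.argv[1] if len(sys.argv)>1 else None);s=get_state();go(*s["position"],5)
    ~~~~^^^^^^^^^^^^^^^^^^^^^^^^^^^^^^^^^^^^^^^^^^
  File "tilt.py", line 11, in tilt
    b=np.array(b);b=b[b[:,3]>.6*np.median(b[:,3])]
                      ~^^^^^
IndexError: too many indices for array: array is 1-dimensional, but 2 were indexed
```

View pics/f1.png

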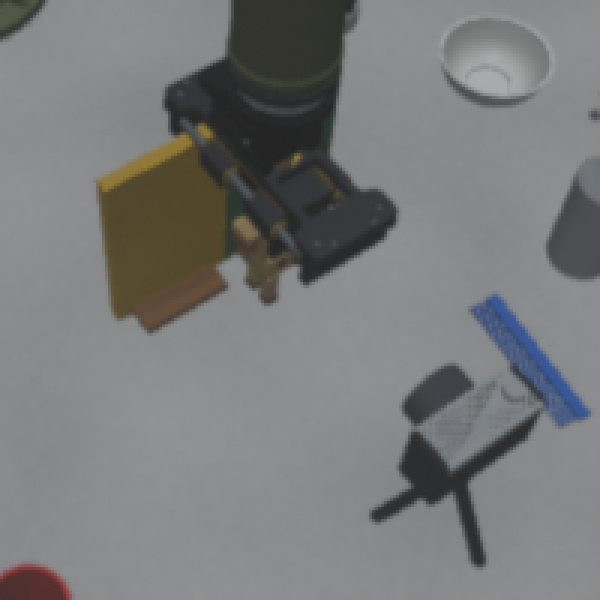

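The crop shows the giraffe held with its nose toward yellow (243,225), yellow board still in place, and camera facing it (440,440). I make a small correction and check.

```bash
python3 -m jog '[[[0,0.06,0,-0.03,0],[0,0.06,-0.02,0,0],[0,0,0,0,0],[0,0,0,0,0],[0,0,0,0,0],[0,0,0,0,0]]]'
cat > fin.py <<'E'
exec(open('gir.py').read())
v,u=np.nonzero(l==i)
h=q[(q[:,1]<.055)&(q[:,2]<.215)];print('head z top',np.percentile(h[:,2],[50,90,99,100]).round(4),'nose y',h[:,1].min().round(4),'x mid',((h[:,0].max()+h[:,0].min())/2).round(4))
lo=q[q[:,2]<.12];print('legs',len(lo),lo.min(0).round(3),lo.max(0).round(3))
t=q[(q[:,2]>.196)&(q[:,2]<.206)&(q[:,1]<.06)];print('top pts',len(t),t.mean(0).round(4) if len(t) else '')
for c in("yellow",):
    m=mask(im,*COL[c])&(P[...,0]>.47)&(P[...,0]<.52)&(P[...,1]>-.1)&(P[...,1]<.1)&(P[...,2]>.05)&(P[...,2]<.18);y=P[m]
    print(c,len(y),np.polyfit(y[:,1],y[:,0],1).round(4),'ylo',np.percentile(y[:,1],[0,1]).round(4))
E
python3 fin.py f2.png
```

```text
time: 25.68
position: [0.582, 0.0655, 0.1666]
tool_rot: [2.123, 2.316, 0.0]
ft_force: [0.7, 1.6, -0.4]
grip_width: 0.249
253 z 0.097 0.2489
[array([589.2,  61.2]), array([37.2, 19.8]), np.float64(45.6)] [0.569 0.052 0.097] [0.599 0.081 0.157]
[array([580.6,  43.4]), array([31.3, 19.5]), np.float64(4.3)] [0.564 0.034 0.178] [0.597 0.054 0.2  ]
t 25.73 pos [0.5821 0.0655 0.1666] ytool 4.98 ztool [ 0.  0. -1.] F [ 0.8  0.6 -1.6] g 0.253
 shift units [-0.02  0.02  0.01] turn units -0.00
head z top [0.1882 0.2001 0.2014 0.2021] nose y 0.0338 x mid 0.5805
legs 37 [0.569 0.055 0.097] [0.599 0.066 0.12 ]
top pts 45 [0.5861 0.0403 0.1994]
yellow 1123 [-0.0856  0.4985] ylo [-0.0443 -0.0436]
```

```bash
python3 - <<'E'
from meas import *
# tilt of held giraffe: lowest pixels and front of legs
im,d=snap("scene");P=pts("scene",d)
r=(P[...,0]>.55)&(P[...,0]<.62)&(P[...,1]>.02)&(P[...,1]<.13)&(P[...,2]>.07)&(P[...,2]<.205)
q=P[r]
for z in np.arange(.08,.205,.01):
    s=q[abs(q[:,2]-z)<.005]
    if len(s)>2: print(z.round(3),len(s),s.min(0).round(3)[:2],s.max(0).round(3)[:2])
E
```

```text
0.09 15 [0.572 0.054] [0.599 0.101]
0.1 25 [0.569 0.055] [0.598 0.068]
0.11 24 [0.568 0.054] [0.599 0.069]
0.12 21 [0.569 0.055] [0.598 0.068]
0.13 20 [0.575 0.052] [0.598 0.087]
0.14 34 [0.572 0.052] [0.598 0.087]
0.15 38 [0.579 0.053] [0.598 0.08 ]
0.16 13 [0.581 0.053] [0.597 0.095]
0.17 17 [0.59  0.053] [0.603 0.069]
0.18 31 [0.564 0.034] [0.604 0.065]
0.19 46 [0.562 0.034] [0.605 0.076]
0.2 53 [0.563 0.034] [0.606 0.076]
```

```bash
python3 -c "
from h import *
s=get_state();print(s['time'],np.abs(s['qd']).max(),s['grip_width']);print(job.close_job())"
```

```text
25.775 0.0016147090917473564 0.2525388899180995
the job is handed in; nothing more can be done
None
```

I handed the job in at 25.8 s, with the yellow board closed against the green one and the giraffe held still in front of the lens.

**Boards:** The edges meet with no gap in the pictures, to within about 0.5 mm. The faces are flush to about 0.5 mm, and the yaw is 5.0° on yellow against 5.1° on green. A last look at the yellow board, after the giraffe was in place, showed it unmoved.

**Giraffe:** It is upright and side-on, with its nose towards the yellow side. The robot was still and the grip firm at hand-in.
- **Distance:** The tool stood within 1 mm of the pose worked out for 17 cm from the lens.
- **Height:** The top of its head is at about 0.200 m, so the middle is at about 0.150 m, level with the lens.
- **Sideways:** The nose and the body front disagree by about 2 mm. The lens position comes from the boards and the camera outline, which agree to about 1 mm.

**What went wrong:**
- **First drag:** I lifted before the fingers had closed, so the yellow board leaned about 20° with its foot lagging. I backed it upright.
- **First set-down:** It left a gap of about 4.5 mm, which I closed by regripping, lifting, pressing lightly and releasing.
- **Camera disagreement:** The top camera read 2–3 mm differently from the scene camera, and I used the scene camera because it matched the gripper.

I did not re-measure the bystander objects at the end. None showed as moved in the pictures I took.

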